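Release and hold open the label unwinder's tension arm

ROBOT

A 7-joint arm with a two-finger parallel gripper is mounted at the origin on the work surface. World frame = base frame: x ahead of the robot, y to its left, z up, the work surface at z = 0. Lengths are in m, angles in rad, forces in N, time in s.
With the tool pointing down it reaches from about 0.4 to 0.85 m from the base axis. Payload 4.4 kg.
Tool frame: the origin (TCP) lies midway between the tips of the shut fingers; the grasp point (between the pads) lies 19 mm behind it (bot.tcp_to_grasp is the distance from the TCP to the grasp point, in m); z points along the fingers, y is the direction in which the jaws open and shut (so a half turn about z gives the same grasp; the last joint's range is limited). The gripper opens to 94 mm and grips with 3 to 60 N. Pads are 16 mm wide; open, the fingers measure 119 mm over their backs; the gripper's body (75 mm by 177 mm) begins 78 mm behind the grasp point.
Start: joints at [1.189, 0.628, 0.038, 1.517, -0.027, 0.996, -0.02], TCP at [0.202, -0.618, 0.205] pointing down, gripper open.
Joint ranges: [-3.06, 3.06], [-0.37, 2.12], [-1.25, 1.32], [0.18, 2.47], [-1.1, 4.24], [0.23, 1.98], [-2.94, 2.94]. Speed limits (rad/s): [2.57, 2.57, 3.14, 3.14, 3.14, 3.14, 3.14].

INTERFACE

Orientations are given as a unit quaternion [x, y, z, w].
In Python, from cell import telemetry, eyes, job, bot gives the robot as it stands. The module is installed in compiled form; this text tells all that it offers.
- The arm moves only by the shell command python3 -m crank 'ROWS' [FORCE]. ROWS is JSON, a list of rows, each an object of numbers: "jaw": the closure in counts, from 0 (fully open) to 255 (shut); "tx", "ty", "tz": the shift along the tool's x, y, z in m; "spin": the turn about the tool's z in rad. A call has 1 to 8 rows; each row is the pose to reach, as a shift and turn from the pose measured when the call began, along the tool's axes at that moment; what a row does not reach only later rows make up. A row lasts 1/12 s, in which the tool goes at most 41.7 mm and 7.16 degrees, less where a joint would pass 70% of its speed; a pose out of reach is approached as far as the arm can. A call with a gripper value outside its range is refused whole. The fingers move at their own pace and stop on an object; FORCE is the grip in N (left out, the last holds). Time passes only in rows, so rows that repeat a pose let the fingers close. It gives the time, the measured TCP pose, the force and the opening at its end, in the units of the state.
- telemetry.read_state(): the state, without advancing time (a new reading comes with each control period).
- eyes.capture(name): name is "scene" or "top"; returns a dict with "color" (384x512x3 uint8, red, green, blue), "mtx" (3x3 intrinsics, pixels), "dist_coeffs" ([k1, k2, p1, p2, k3] as OpenCV has them; the pictures are not rectified), "world_from_camera" (4x4, takes a point from camera to world coordinates). Camera axes: x right, y down, z forward; pixel columns grow to the right and rows downward; lengths in m; the calibration is good to about 2 mm. A picture is of the moment at which its call begins. There is no depth.
- job.hand_in(): hands the job in, once; it reports no verdict.
The state is a dict: "clock": time; "joint_positions": joint angles; "joint_velocities": joint speeds; "joint_efforts": joint torques, N m; "ee_pos": TCP position; "tcp_rot": TCP orientation; "force": force on the tool from outside, world axes, zero at the start; "ft_torque": the same for the moment, N m; "gripper_width": finger opening in m.
Only numpy, scipy, OpenCV 4.12 (cv2) and the standard library are available. Lean on these libraries where they do the work, as an engineer would, in place of code of your own. Each camera call takes 0.05 s, during which the arm holds its last target.

TASK

The label unwinder has to be opened so that a colleague can thread a new strip: press its red release plunger fully down to its stop so that the latch drops, then let it come back up. Then swing the spring-loaded tension arm by its orange roller away from the label roll, all the way round to its stop, and finish while still holding the roller there against the spring; do not let go. Leave the other things on and around the unwinder where they are.

Things in the scene. Friction and masses are not known exactly. Their poses are not given: they have to be found in the camera images.
- unwinder: Label unwinder, fixed to the table: a white deck 220 mm (its x) by 300 mm (its y), deck top 35 mm above the table, with a white label roll (86 mm diameter, its top 91 mm above the table, spindle to 99 mm) centred at its own x = +30, y = +85 mm. Origin: centre of the underside, at table height; its z is up; at rotation zero its x points away from the robot base. It may stand anywhere near the middle of the table, turned up to about 29 degrees either way.
- tension_arm (a joint): Angle of the tension arm in rad about the upright axis through point pivot. 0 = at rest, pulled against its rest pin beside the label roll; it grows counter-clockwise seen from above, away from the roll; 1.0 = wound fully to its stop. While the latch is up it is blocked at about 0.05. The return spring needs about 2.7 N at the roller at 0 and 7.3 N at the stop, and swings the arm back as soon as it is let go.
- pivot (a point): Point on the arm's upright hinge axis, 52 mm above the table (underside of the aluminium arm, which is 12 mm thick and 18 mm wide; its hub cap reaches 71 mm above the table). Fixed on the unwinder at its own x = +50, y = -20 mm. A 12 mm wide tail of the arm points 48 mm from here towards the unwinder's own -y at rest.
- roller: Orange upright roller, 22 mm diameter and 62 mm high, on the far end of the tension arm, 110 mm from the pivot axis; it turns freely about its own upright axis. It is what to hold. Origin: centre of its underside, 64 mm above the table; its z is up. At rest it lies from the pivot at 150 degrees counter-clockwise of the unwinder's own x axis, at the stop at about 207 degrees.
- roller_top (a point): Centre of the roller's top face, 126 mm above the table (a small steel pin end stands 4 mm higher, look only).
- stop_post (a point): Top centre of the yellow-capped black stop post, 14 mm diameter, top 67 mm above the table, that the arm's side meets at joint value 1.0.
- plunger (a joint): Travel of the red release plunger in m: 0 = up, 0.012 = fully down on its stop. Spring return; it needs about 3 N to start, 9 N at the bottom including the latch.
- plunger_top (a point): Centre of the top face of the red round plunger head, 34 mm diameter, 12 mm thick; top 105 mm above the table when up. It stands on a black 40 x 40 mm housing whose top is 75 mm above the table, at the unwinder's own x = +85, y = -95 mm, and moves straight down.
- latch (a joint): Travel of the red latch tongue beside the plunger housing in m: 0 = up, blocking the arm's tail; pushed down by the plunger (1 mm lost motion) to about 0.011, where it stays by friction; below the arm's tail from 0.006 on.
- spare_core: Loose cardboard label core (ring, 38 mm diameter, 28 mm high) standing on the unwinder's deck near the label roll. Origin: centre of its underside. Leave alone.
- slide_box: Loose blue slide box, 90 x 55 x 34 mm, on the table just beside the unwinder. Origin: centre of its underside. Leave alone.
- reagent0: Loose white reagent bottle with a red cap, 60 mm diameter, 135 mm high, standing. Origin: centre of its underside. Leave alone.
- reagent1: Loose white reagent bottle with a blue cap, 60 mm diameter, 135 mm high, standing. Origin: centre of its underside. Leave alone.
- reagent2: Loose white reagent bottle with a green cap, 60 mm diameter, 135 mm high, standing. Origin: centre of its underside. Leave alone.
- mouse: Loose black computer mouse, 100 x 58 x 30 mm, on a round blue mat. Origin: centre of its underside. Leave alone.
- marker: Loose green marker pen, 16 mm thick, 120 mm long (as a lying rod along its own x). Origin: lowest point below its middle as laid down. Leave alone.

How it is judged:
By the outcome, as a careful person would: the job done as asked, in the order asked, and still so for the second after the job is handed in, while the arm keeps its last pose, push and grip.
It also fails if it takes over 40 s, if anything falls off the work surface, if the arm or the gripper's body presses on something with over 40 N, if the wrist force passes 120 N, or if a joint passes its speed limit or range.

## Working session

There is one attempt and no reset: what is moved stays moved. The work goes in short steps, Python scripts to look and compute and a shell command to move; the robot and the scene stay as the last step left them, time stands still between calls to the robot, and variables do not carry over. Pictures are saved under pics/ and viewed, and the job is handed in when it is done.

```bash
mkdir -p pics
python3 - <<'E'
from cell import telemetry, eyes, job, bot
import cv2, numpy as np
s=telemetry.read_state()
for k in s: print(k, np.round(s[k],4))
print(bot.tcp_to_grasp)
for n in ("scene","top"):
    c=eyes.capture(n); cv2.imwrite(f"pics/{n}0.png",c["color"][:,:,::-1]); np.savez(f"{n}0.npz",**c)
    print(n,c["mtx"],c["dist_coeffs"],np.round(c["world_from_camera"],4))
E
```

```text
clock 0.0
joint_positions [ 1.1892  0.6293  0.0384  1.5183 -0.027   0.9963 -0.0199]
joint_velocities [-0.0006 -0.0001  0.     -0.0009 -0.0007  0.0006  0.0001]
joint_efforts [ 4.00000e-04 -5.49736e+01  1.14350e+00 -1.86636e+01 -5.22000e-02
  2.35000e-02  2.00000e-04]
ee_pos [ 0.2017 -0.6172  0.2046]
tcp_rot [ 9.876e-01  1.573e-01 -2.000e-04 -9.000e-04]
force [-0.8652  0.5346  0.2175]
ft_torque [-0.0154 -0.0534  0.0019]
gripper_width 0.094
0.0188
scene [[390.86810177   0.         252.20559885]
 [  0.         390.86810177 187.56398557]
 [  0.           0.           1.        ]] [0.03478216 0.         0.         0.         0.        ] [[ 0.128   0.8722 -0.4721  1.1136]
 [ 0.9917 -0.106   0.0729 -0.1236]
 [ 0.0135 -0.4775 -0.8785  1.0672]
 [ 0.      0.      0.      1.    ]]
top [[493.32568029   0.         252.08274805]
 [  0.         493.32568029 182.81538592]
 [  0.           0.           1.        ]] [-0.06629887  0.          0.          0.          0.        ] [[ 0.0213 -0.9929  0.1169  0.3831]
 [-0.9997 -0.0221 -0.0055 -0.0532]
 [ 0.0081 -0.1168 -0.9931  1.7665]
 [ 0.      0.      0.      1.    ]]
```

View pics/scene0.png

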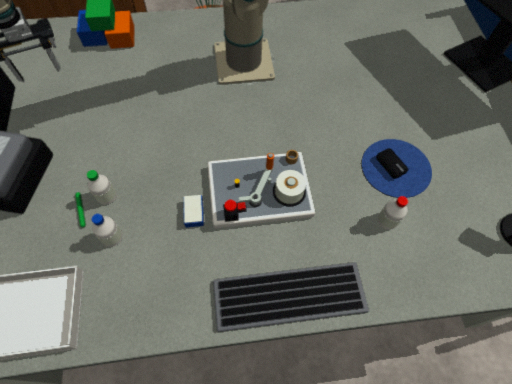

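View pics/top0.png

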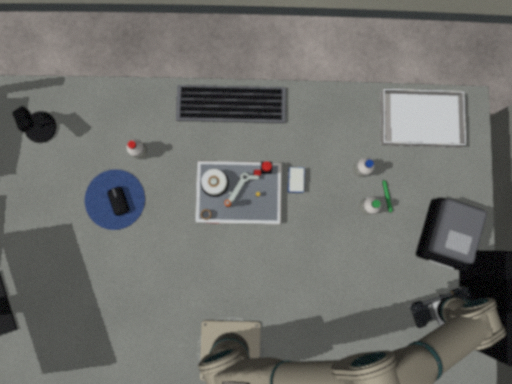

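Scene view: unwinder at about (260,190), roller (270,162), plunger (232,208), yellow cap (237,183), core (291,157) and box (193,210). Top view: roller (228,204), plunger (266,167), yellow cap (258,194), core (208,214). Next I'll measure these.

```bash
cat > h.py <<'E'
import cv2, numpy as np
def ray(c,u,v):
    p=cv2.undistortPoints(np.array([[[u,v]]],float),c["mtx"],c["dist_coeffs"])[0,0]
    T=c["world_from_camera"]; return T[:3,3], T[:3,:3]@np.array([p[0],p[1],1.])
def onz(c,u,v,z):
    o,d=ray(c,u,v); return o+d*(z-o[2])/d[2]
def proj(c,P):
    W=np.linalg.inv(c["world_from_camera"]); P=np.atleast_2d(P).astype(float)
    return cv2.projectPoints(P,cv2.Rodrigues(W[:3,:3])[0],W[:3,3],c["mtx"],c["dist_coeffs"])[0][:,0]
def tri(a,ua,b,ub):
    o1,d1=ray(a,*ua);o2,d2=ray(b,*ub)
    t=np.linalg.lstsq(np.stack([d1,-d2],1),o2-o1,rcond=None)[0]
    p,q=o1+d1*t[0],o2+d2*t[1]; return (p+q)/2,np.linalg.norm(p-q)
def blobs(c,lo,hi,roi,mn=3):
    x0,y0,x1,y1=roi
    h=cv2.cvtColor(c["color"],cv2.COLOR_RGB2HSV)
    m=cv2.inRange(h,np.array(lo),np.array(hi)); k=np.zeros_like(m);k[y0:y1,x0:x1]=m[y0:y1,x0:x1]
    n,l,s,ce=cv2.connectedComponentsWithStats(k)
    return [(np.round(ce[i],1).tolist(),s[i].tolist()) for i in range(1,n) if s[i][4]>=mn]
E
python3 - <<'E'
from h import *
S=dict(np.load("scene0.npz"));T=dict(np.load("top0.npz"))
for n,c,r in(("S",S,(180,140,330,240)),("T",T,(185,150,315,235))):
    print(n,"red",blobs(c,(0,190,90),(4,255,255),r),"red2",blobs(c,(172,150,90),(180,255,255),r))
    print("orange",blobs(c,(5,130,90),(15,255,255),r)); print("yel",blobs(c,(18,120,90),(32,255,255),r))
    x0,y0,x1,y1=r
    z=cv2.resize(c["color"][y0:y1,x0:x1],None,fx=5,fy=5,interpolation=cv2.INTER_CUBIC)
    cv2.imwrite(f"pics/{n}z.png",z[:,:,::-1])
E
```

```text
S red [([233.4, 205.2], [224, 200, 22, 11, 157])] red2 []
orange [([270.5, 158.8], [267, 153, 7, 16, 37])]
yel [([295.8, 156.2], [295, 155, 2, 3, 4]), ([236.7, 180.8], [234, 179, 6, 5, 22]), ([296.0, 181.0], [296, 180, 1, 3, 3]), ([286.7, 185.3], [286, 185, 2, 2, 3]), ([292.1, 186.2], [289, 184, 7, 4, 9])]
T red [([266.4, 166.5], [263, 163, 8, 8, 51]), ([257.7, 171.9], [256, 171, 4, 3, 7])] red2 []
orange [([228.6, 204.6], [227, 204, 4, 2, 5])]
yel [([257.7, 193.9], [256, 193, 4, 3, 9])]
```

```bash
sleep 0
```

```text
(no output)
```

View pics/Sz.png

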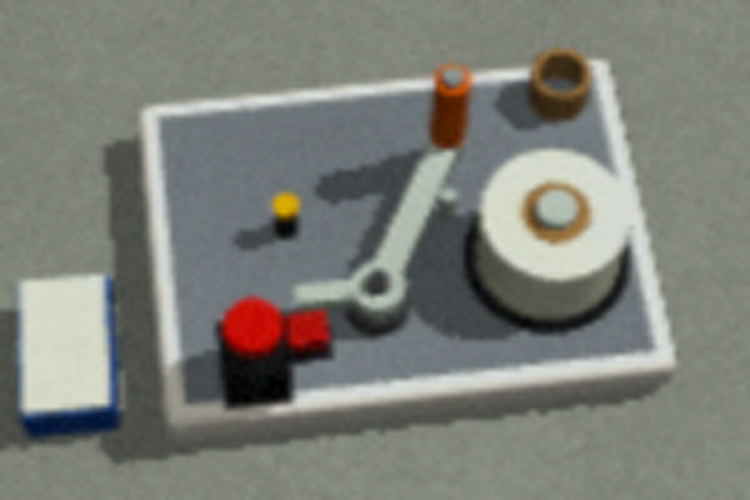

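View pics/Tz.png

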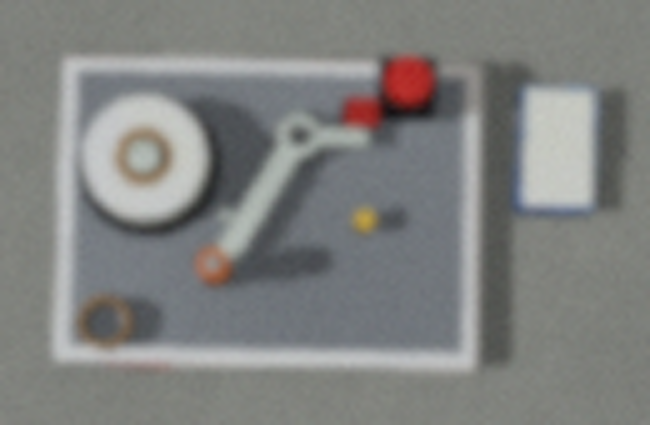

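Run:
```python
from h import *
S=dict(np.load("scene0.npz"));T=dict(np.load("top0.npz"))
f=lambda p,x,y:((p[0]+.5)/5-.5+x,(p[1]+.5)/5-.5+y)
pts=dict(roller=((453,75),(213,265),.126),plunger=((253,325),(408,82),.105),post=((286,204),(364,218),.067),spindle=((556,208),(145,156),.099),hub=((376,284),(299,133),.071),core=((561,72),(105,321),.063))
M={}
for k,(a,b,z) in pts.items():
    a=f(a,180,140);b=f(b,185,150)
    p,e=tri(S,a,T,b); s=onz(S,*a,z);t=onz(T,*b,z); M[k]=(s+t)/2
    print(k,np.round(p,4),round(e,4),"z-plane",np.round(s[:2],4),np.round(t[:2],4))
own=dict(plunger=(.085,-.095),spindle=(.03,.085),hub=(.05,-.02),roller=(.05+.11*np.cos(np.radians(150)),-.02+.11*np.sin(np.radians(150))))
A=np.array([own[k] for k in own]);B=np.array([M[k][:2] for k in own])
a0,b0=A.mean(0),B.mean(0);U,_,V=np.linalg.svd((A-a0).T@(B-b0));R=V.T@U.T
t=b0-R@a0;print("yaw",np.degrees(np.arctan2(R[1,0],R[0,0])),"det",np.linalg.det(R),"t",t)
for k in own:print(k,np.round(R@own[k]+t,4),np.round(M[k][:2]-R@own[k]-t,4))
for d in(150,180,207):
  r=np.radians(d);print(d,R@(np.array([.05,-.02])+.11*np.array([np.cos(r),np.sin(r)]))+t)
print("post own",R.T@(M["post"][:2]-t),"core own",R.T@(M["core"][:2]-t))
```

```text
roller [0.5079 0.0192 0.1273] 0.0004 z-plane [0.5071 0.0196] [0.508  0.0191]
plunger [ 0.6384 -0.1099  0.098 ] 0.0006 z-plane [ 0.6418 -0.1103] [ 0.6374 -0.1094]
post [ 0.5472 -0.0822  0.0677] 0.0007 z-plane [ 0.5468 -0.0825] [ 0.5473 -0.0819]
spindle [0.5839 0.0691 0.095 ] 0.0004 z-plane [0.5861 0.0685] [0.5833 0.0686]
hub [ 0.6056 -0.0362  0.0667] 0.0014 z-plane [ 0.6077 -0.0373] [ 0.6051 -0.0356]
core [0.4723 0.0954 0.0631] 0.0 z-plane [0.4723 0.0954] [0.4723 0.0954]
yaw 0.25259863925985643 det 0.9999999999999998 t [ 0.55462805 -0.0159746 ]
plunger [ 0.64   -0.1106] [-0.0005  0.0008]
spindle [0.5843 0.0692] [ 0.0005 -0.0006]
hub [ 0.6047 -0.0358] [ 0.0017 -0.0007]
roller [0.5092 0.0188] [-0.0017  0.0005]
150 [0.50921139 0.01882551]
180 [ 0.49471681 -0.03623893]
207 [ 0.50692614 -0.08612454]
post own [-0.00783624 -0.06619976] core own [-0.08183322  0.11173421]
```

The measured points match the known geometry to within about 2 mm, with yaw near 0. I'll shut the jaws and head for the plunger, arcing clear of the device on the right.

```bash
cat > go.py <<'E'
import sys,numpy as np
from scipy.spatial.transform import Rotation as R
from cell import telemetry
s=telemetry.read_state();r=R.from_quat(s["tcp_rot"]);p=np.array(s["ee_pos"])
print("clock",round(s["clock"],2),"p",np.round(p,4),"F",np.round(s["force"],1),"w",round(s["gripper_width"],4),"yaxis deg",round(np.degrees(np.arctan2(*r.as_matrix()[[1,0],[1,1]])),1))
a=[float(x) for x in sys.argv[1:]]
for i in range(0,len(a),3): print(a[i:i+3],"->",np.round(r.inv().apply(np.array(a[i:i+3])-p),4))
E
python3 -m crank '[{"jaw":255,"tx":0.224,"ty":-0.208,"tz":0},{"jaw":255,"tx":0.224,"ty":-0.208,"tz":0},{"jaw":255,"tx":0.224,"ty":-0.208,"tz":0},{"jaw":255,"tx":0.224,"ty":-0.208,"tz":0},{"jaw":255,"tx":0.224,"ty":-0.208,"tz":0},{"jaw":255,"tx":0.224,"ty":-0.208,"tz":0},{"jaw":255,"tx":0.224,"ty":-0.208,"tz":0},{"jaw":255,"tx":0.224,"ty":-0.208,"tz":0}]' 30
python3 go.py .64 -.1105 .15
```

```text
clock 0.1 p [ 0.2017 -0.6173  0.2047] F [ 0.6 -0.9  0.4] w 0.0939 yaxis deg -71.9
[0.64, -0.1105, 0.15] -> [ 0.574  -0.3455  0.0552]$[0]: bad value
```

```bash
python3 -m crank '[{"jaw":255,"tx":0.04,"ty":-0.03,"tz":0.0,"spin":0.0}]' 30; echo
python3 -m crank '[{"jaw":250,"tx":0.03,"ty":-0.02,"tz":0.0,"spin":0.0}]' 30; python3 go.py
```

```text
clock: 0.18
ee_pos: [0.2182, -0.5895, 0.2042]
tcp_rot: [0.988, 0.152, -0.003, 0.001]
force: [-0.4, -1.4, 0.4]
gripper_width: 0.09

clock: 0.27
ee_pos: [0.2407, -0.5601, 0.2031]
tcp_rot: [0.989, 0.151, -0.003, 0.001]
force: [1.1, 0.9, 0.3]
gripper_width: 0.084
clock 0.27 p [ 0.2407 -0.5601  0.2031] F [1.1 0.9 0.3] w 0.084 yaxis deg -72.7
```

```bash
python3 -m crank '[{"jaw":255,"tx":0.20,"ty":-0.18,"tz":0,"spin":0},{"jaw":255,"tx":0.20,"ty":-0.18,"tz":0,"spin":0},{"jaw":255,"tx":0.20,"ty":-0.18,"tz":0,"spin":0},{"jaw":255,"tx":0.20,"ty":-0.18,"tz":0,"spin":0},{"jaw":255,"tx":0.20,"ty":-0.18,"tz":0,"spin":0},{"jaw":255,"tx":0.20,"ty":-0.18,"tz":0,"spin":0},{"jaw":255,"tx":0.20,"ty":-0.18,"tz":0,"spin":0},{"jaw":255,"tx":0.20,"ty":-0.18,"tz":0,"spin":0}]'
python3 go.py .64 -.1105 .15 .64 -.1105 .18
```

```text
clock: 0.93
ee_pos: [0.3811, -0.323, 0.2015]
tcp_rot: [0.988, 0.155, -0.002, -0.001]
force: [0.2, -0.1, -0.9]
gripper_width: 0.0309
clock 0.93 p [ 0.3811 -0.323   0.2015] F [ 0.2 -0.1 -0.9] w 0.0309 yaxis deg -72.1
[0.64, -0.1105, 0.15] -> [ 0.3118 -0.1228  0.0505]
[0.64, -0.1105, 0.18] -> [ 0.3117 -0.1229  0.0205]
```

```bash
python3 -m crank '[{"jaw":255,"tx":0.312,"ty":-0.123,"tz":0.02,"spin":0},{"jaw":255,"tx":0.312,"ty":-0.123,"tz":0.02,"spin":0},{"jaw":255,"tx":0.312,"ty":-0.123,"tz":0.02,"spin":0},{"jaw":255,"tx":0.312,"ty":-0.123,"tz":0.02,"spin":0},{"jaw":255,"tx":0.312,"ty":-0.123,"tz":0.02,"spin":0},{"jaw":255,"tx":0.312,"ty":-0.123,"tz":0.02,"spin":0},{"jaw":255,"tx":0.312,"ty":-0.123,"tz":0.02,"spin":0},{"jaw":255,"tx":0.312,"ty":-0.123,"tz":0.02,"spin":0}]'
python3 go.py .64 -.1105 .115
```

```text
clock: 1.6
ee_pos: [0.6346, -0.116, 0.1806]
tcp_rot: [0.988, 0.154, -0.003, -0.0]
force: [1.0, 0.6, -0.9]
gripper_width: 0.0003
clock 1.6 p [ 0.6346 -0.116   0.1806] F [ 1.   0.6 -0.9] w 0.0003 yaxis deg -72.2
[0.64, -0.1105, 0.115] -> [ 0.0072 -0.0035  0.0656]
```

```bash
python3 -m crank '[{"jaw":255,"tx":0.007,"ty":-0.0035,"tz":0.03,"spin":0},{"jaw":255,"tx":0.007,"ty":-0.0035,"tz":0.05,"spin":0},{"jaw":255,"tx":0.007,"ty":-0.0035,"tz":0.065,"spin":0},{"jaw":255,"tx":0.007,"ty":-0.0035,"tz":0.065,"spin":0},{"jaw":255,"tx":0.007,"ty":-0.0035,"tz":0.065,"spin":0}]'
python3 go.py .64 -.1105 .09
python3 - <<'E'
from h import *
from cell import eyes
o=[]
for n,(x0,y0,x1,y1) in(("scene",(190,140,310,240)),("top",(200,140,310,230))):
    c=eyes.capture(n);z=cv2.resize(c["color"][y0:y1,x0:x1],(400,int(400*(y1-y0)/(x1-x0))),interpolation=cv2.INTER_CUBIC)
    o.append(cv2.copyMakeBorder(z,0,340-z.shape[0],0,0,cv2.BORDER_CONSTANT))
cv2.imwrite("pics/pl1.png",np.hstack(o)[:,:,::-1])
E
```

```text
clock: 2.02
ee_pos: [0.639, -0.1118, 0.1147]
tcp_rot: [0.988, 0.154, -0.004, -0.0]
force: [0.7, 0.5, -0.0]
gripper_width: 0.0007
clock 2.02 p [ 0.639  -0.1118  0.1147] F [ 0.7  0.5 -0. ] w 0.0007 yaxis deg -72.3
[0.64, -0.1105, 0.09] -> [ 0.0015 -0.0009  0.0246]
```

View pics/pl1.png

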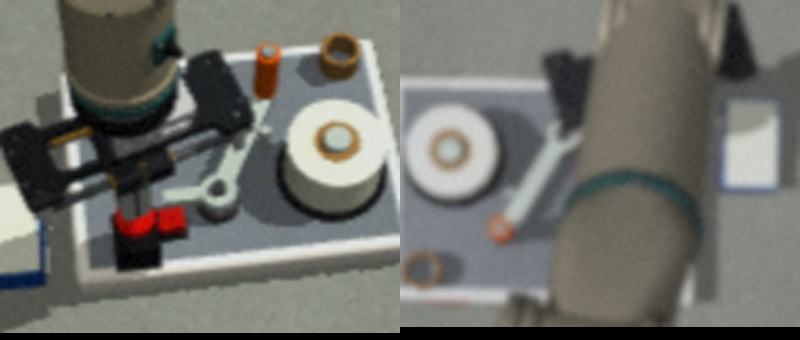

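The fingertips sit just above the red plunger head, at zoomed pixel (135,215). Pressing now, in small steps.

```bash
python3 -m crank '[{"jaw":255,"tx":0.001,"ty":-0.001,"tz":0.008,"spin":0},{"jaw":255,"tx":0.001,"ty":-0.001,"tz":0.014,"spin":0},{"jaw":255,"tx":0.001,"ty":-0.001,"tz":0.018,"spin":0},{"jaw":255,"tx":0.001,"ty":-0.001,"tz":0.021,"spin":0},{"jaw":255,"tx":0.001,"ty":-0.001,"tz":0.022,"spin":0},{"jaw":255,"tx":0.001,"ty":-0.001,"tz":0.022,"spin":0}]'
python3 go.py
```

```text
clock: 2.62
ee_pos: [0.6425, -0.1111, 0.0957]
tcp_rot: [0.988, 0.154, -0.0, 0.001]
force: [1.0, -0.5, 5.6]
gripper_width: 0.0003
clock 2.62 p [ 0.6425 -0.1111  0.0957] F [ 1.  -0.5  5.6] w 0.0003 yaxis deg -72.3
```

```bash
python3 -m crank '[{"jaw":255,"tx":-0.002,"ty":0,"tz":0.004,"spin":0},{"jaw":255,"tx":-0.002,"ty":0,"tz":0.007,"spin":0},{"jaw":255,"tx":-0.002,"ty":0,"tz":0.007,"spin":0},{"jaw":255,"tx":-0.002,"ty":0,"tz":0.007,"spin":0}]'
python3 go.py
```

```text
clock: 2.95
ee_pos: [0.6426, -0.1112, 0.0931]
tcp_rot: [0.988, 0.154, 0.002, 0.001]
force: [-4.1, 1.4, 23.5]
gripper_width: 0.0005
clock 2.95 p [ 0.6426 -0.1112  0.0931] F [-4.1  1.4 23.5] w 0.0005 yaxis deg -72.3
```

The plunger is on its stop: 23 N at z = 0.093. Releasing it and looking.

```bash
python3 -m crank '[{"jaw":255,"tx":0,"ty":0,"tz":-0.01,"spin":0},{"jaw":255,"tx":0,"ty":0,"tz":-0.03,"spin":0},{"jaw":255,"tx":0,"ty":0,"tz":-0.06,"spin":0},{"jaw":200,"tx":0,"ty":0,"tz":-0.075,"spin":0},{"jaw":130,"tx":0,"ty":0,"tz":-0.075,"spin":0}]'
python3 go.py .508 .019 .165
python3 - <<'E'
from h import *
from cell import eyes
o=[]
for n,(x0,y0,x1,y1) in(("scene",(190,140,310,240)),("top",(200,140,310,230))):
    c=eyes.capture(n);z=cv2.resize(c["color"][y0:y1,x0:x1],(400,int(400*(y1-y0)/(x1-x0))),interpolation=cv2.INTER_CUBIC)
    o.append(cv2.copyMakeBorder(z,0,340-z.shape[0],0,0,cv2.BORDER_CONSTANT))
cv2.imwrite("pics/pl2.png",np.hstack(o)[:,:,::-1])
E
```

```text
clock: 3.37
ee_pos: [0.6447, -0.1115, 0.1719]
tcp_rot: [0.988, 0.154, 0.005, 0.002]
force: [0.6, -0.4, 0.4]
gripper_width: 0.0106
clock 3.37 p [ 0.6447 -0.1115  0.1719] F [ 0.6 -0.4  0.4] w 0.0106 yaxis deg -72.3
[0.508, 0.019, 0.165] -> [-0.0906 -0.1659  0.0051]
```

View pics/pl2.png

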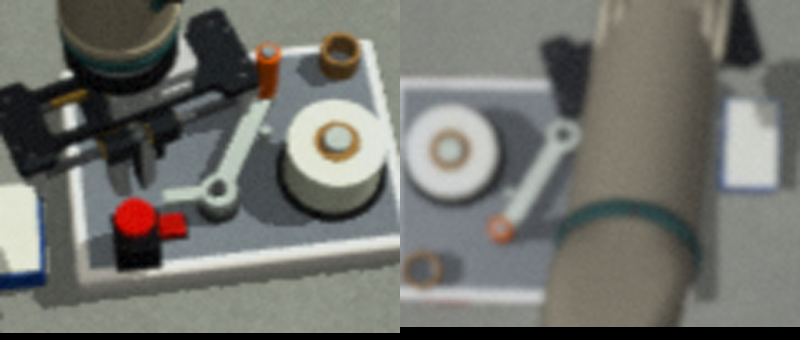

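The plunger is up again and the latch tongue sits a little lower, at zoomed (172,226) versus (172,221) before. Moving above the roller with the jaws partly open.

```bash
python3 -m crank '[{"jaw":95,"tx":-0.09,"ty":-0.166,"tz":0.005,"spin":0},{"jaw":95,"tx":-0.09,"ty":-0.166,"tz":0.005,"spin":0},{"jaw":95,"tx":-0.09,"ty":-0.166,"tz":0.005,"spin":0},{"jaw":95,"tx":-0.09,"ty":-0.166,"tz":0.005,"spin":0},{"jaw":95,"tx":-0.09,"ty":-0.166,"tz":0.005,"spin":0},{"jaw":95,"tx":-0.09,"ty":-0.166,"tz":0.005,"spin":0},{"jaw":95,"tx":-0.09,"ty":-0.166,"tz":0.005,"spin":0},{"jaw":95,"tx":-0.09,"ty":-0.166,"tz":0.005,"spin":0}]'
python3 go.py .508 .019 .15 .508 .019 .083
```

```text
clock: 4.13
ee_pos: [0.5063, 0.0189, 0.1616]
tcp_rot: [0.988, 0.154, 0.002, 0.001]
force: [0.4, 0.5, 0.2]
gripper_width: 0.0588
clock 4.13 p [0.5063 0.0189 0.1616] F [0.4 0.5 0.2] w 0.0588 yaxis deg -72.3
[0.508, 0.019, 0.15] -> [0.0016 0.0004 0.0116]
[0.508, 0.019, 0.083] -> [0.0013 0.0002 0.0786]
```

```bash
python3 -m crank '[{"jaw":95,"tx":0.002,"ty":0,"tz":0.025,"spin":0},{"jaw":95,"tx":0.002,"ty":0,"tz":0.05,"spin":0},{"jaw":95,"tx":0.002,"ty":0,"tz":0.07,"spin":0},{"jaw":95,"tx":0.002,"ty":0,"tz":0.078,"spin":0},{"jaw":95,"tx":0.002,"ty":0,"tz":0.078,"spin":0}]'
python3 go.py .508 .019 .083
python3 - <<'E'
from h import *
from cell import eyes
o=[]
for n,(x0,y0,x1,y1) in(("scene",(210,110,330,210)),("top",(180,160,290,250))):
    c=eyes.capture(n);z=cv2.resize(c["color"][y0:y1,x0:x1],(400,int(400*(y1-y0)/(x1-x0))),interpolation=cv2.INTER_CUBIC)
    o.append(cv2.copyMakeBorder(z,0,340-z.shape[0],0,0,cv2.BORDER_CONSTANT))
cv2.imwrite("pics/ro1.png",np.hstack(o)[:,:,::-1])
E
```

```text
clock: 4.55
ee_pos: [0.5078, 0.018, 0.0815]
tcp_rot: [0.988, 0.153, -0.0, 0.001]
force: [-1.0, 0.3, 0.6]
gripper_width: 0.0589
clock 4.55 p [0.5078 0.018  0.0815] F [-1.   0.3  0.6] w 0.0589 yaxis deg -72.4
[0.508, 0.019, 0.083] -> [ 0.0005 -0.0009 -0.0015]
```

View pics/ro1.png

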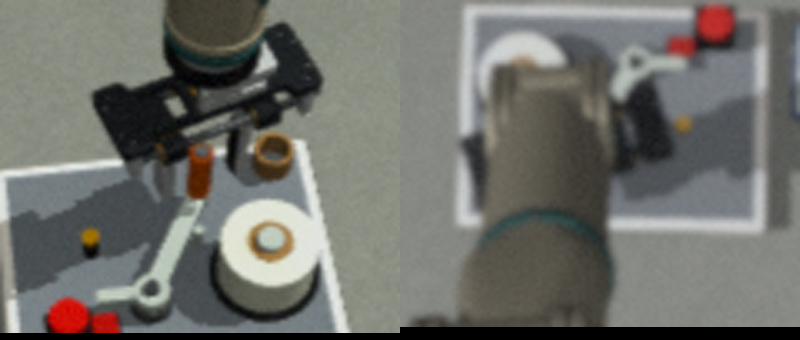

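The roller, at zoomed (200,170), is centred between the open fingers. Closing the jaws.

```bash
python3 -m crank '[{"jaw":150,"tx":0,"ty":-0.001,"tz":0,"spin":0},{"jaw":255,"tx":0,"ty":-0.001,"tz":0,"spin":0},{"jaw":255,"tx":0,"ty":-0.001,"tz":0,"spin":0},{"jaw":255,"tx":0,"ty":-0.001,"tz":0,"spin":0},{"jaw":255,"tx":0,"ty":-0.001,"tz":0,"spin":0},{"jaw":255,"tx":0,"ty":-0.001,"tz":0,"spin":0},{"jaw":255,"tx":0,"ty":-0.001,"tz":0,"spin":0}]' 30
python3 go.py
python3 - <<'E'
# swing offsets along the arc, tool axes, from current pose
import numpy as np
from cell import telemetry
from scipy.spatial.transform import Rotation as R
s=telemetry.read_state();r=R.from_quat(s["tcp_rot"])
a0=np.radians(150.25)
for d in (5,10,15,20,25,30,35,40,45,50,55,57.3,60):
    a=a0+np.radians(d);v=.11*np.array([np.cos(a)-np.cos(a0),np.sin(a)-np.sin(a0),0]);print(d,np.round(r.inv().apply(v),4))
E
```

```text
clock: 5.23
ee_pos: [0.5094, 0.0188, 0.084]
tcp_rot: [0.988, 0.153, 0.002, 0.002]
force: [1.2, -2.2, 1.7]
gripper_width: 0.0219
clock 5.23 p [0.5094 0.0188 0.084 ] F [ 1.2 -2.2  1.7] w 0.0219 yaxis deg -72.4
5 [-0.0068  0.0068 -0.    ]
10 [-0.0129  0.0142  0.    ]
15 [-0.0184  0.0221  0.    ]
20 [-0.0232  0.0304  0.    ]
25 [-0.0272  0.0391  0.0001]
30 [-0.0304  0.0481  0.0001]
35 [-0.0329  0.0574  0.0001]
40 [-0.0345  0.0669  0.0001]
45 [-0.0353  0.0764  0.0002]
50 [-0.0353  0.086   0.0002]
55 [-0.0344  0.0956  0.0003]
57.3 [-0.0338  0.0999  0.0003]
60 [-0.0327  0.105   0.0003]
```

```bash
python3 -m crank '[{"jaw":255,"tx":-0.007,"ty":0.007,"tz":0,"spin":0},{"jaw":255,"tx":-0.013,"ty":0.014,"tz":0,"spin":0},{"jaw":255,"tx":-0.018,"ty":0.022,"tz":0,"spin":0},{"jaw":255,"tx":-0.023,"ty":0.030,"tz":0,"spin":0},{"jaw":255,"tx":-0.023,"ty":0.030,"tz":0,"spin":0},{"jaw":255,"tx":-0.023,"ty":0.030,"tz":0,"spin":0}]'
cat > arc.py <<'E'
import numpy as np
from cell import telemetry
from scipy.spatial.transform import Rotation as R
s=telemetry.read_state();r=R.from_quat(s["tcp_rot"]);p=np.array(s["ee_pos"])
c=np.array([.6047,-.0358]);v=p[:2]-c;print("radius",np.hypot(*v),"joint deg",(np.degrees(np.arctan2(v[1],v[0]))%360)-150.25,"z",p[2],"F",s["force"],"w",s["gripper_width"],"t",s["clock"])
for d in (30,40,50,57.3,60,63,66):
    a=np.radians(150.25+d);q=np.r_[c+.11*np.array([np.cos(a),np.sin(a)]),.083];print(d,np.round(r.inv().apply(q-p),4))
E
python3 arc.py
```

```text
clock: 5.73
ee_pos: [0.4963, -0.0172, 0.0841]
tcp_rot: [0.988, 0.152, 0.002, 0.002]
force: [1.6, 4.5, -0.5]
gripper_width: 0.0215
radius 0.10993376933672086 joint deg 20.02506955723271 z 0.08408083909705402 F [ 1.63380017  4.47148538 -0.48423219] w 0.021455738746765287 t 5.7333
30 [-0.0073  0.0177  0.0011]
40 [-0.0114  0.0364  0.0012]
50 [-0.0121  0.0556  0.0012]
57.3 [-0.0105  0.0695  0.0013]
60 [-0.0095  0.0746  0.0013]
63 [-0.0081  0.0802  0.0014]
66 [-0.0064  0.0856  0.0014]
```

The latch is clear: the joint is at about 20° (0.35 rad), on the right radius. Continuing the swing.

```bash
python3 -m crank '[{"jaw":255,"tx":-0.004,"ty":0.009,"tz":0,"spin":0},{"jaw":255,"tx":-0.007,"ty":0.018,"tz":0,"spin":0},{"jaw":255,"tx":-0.010,"ty":0.027,"tz":0,"spin":0},{"jaw":255,"tx":-0.0115,"ty":0.036,"tz":0,"spin":0},{"jaw":255,"tx":-0.012,"ty":0.046,"tz":0,"spin":0},{"jaw":255,"tx":-0.012,"ty":0.056,"tz":0,"spin":0},{"jaw":255,"tx":-0.0115,"ty":0.063,"tz":0,"spin":0},{"jaw":255,"tx":-0.011,"ty":0.065,"tz":0,"spin":0}]'
python3 arc.py
```

```text
clock: 6.4
ee_pos: [0.5045, -0.0814, 0.084]
tcp_rot: [0.988, 0.152, 0.001, 0.0]
force: [-1.0, 7.6, 2.2]
gripper_width: 0.0214
radius 0.11014208640086146 joint deg 54.23006167109324 z 0.08404247436484692 F [-0.99527693  7.58920544  2.19592914] w 0.021437923762517505 t 6.4
30 [ 0.0043 -0.046   0.001 ]
40 [ 0.0002 -0.0273  0.001 ]
50 [-0.0006 -0.0081  0.001 ]
57.3 [0.001  0.0058 0.0011]
60 [0.002  0.0109 0.0011]
63 [0.0035 0.0165 0.0011]
66 [0.0052 0.022  0.0011]
```

```bash
python3 -m crank '[{"jaw":255,"tx":0.0005,"ty":0.003,"tz":0,"spin":0},{"jaw":255,"tx":0.001,"ty":0.006,"tz":0,"spin":0},{"jaw":255,"tx":0.001,"ty":0.008,"tz":0,"spin":0},{"jaw":255,"tx":0.001,"ty":0.008,"tz":0,"spin":0}]' 40
python3 arc.py
```

```text
clock: 6.73
ee_pos: [0.5069, -0.0866, 0.084]
tcp_rot: [0.988, 0.153, 0.0, -0.001]
force: [-1.0, 8.2, 3.0]
gripper_width: 0.0221
radius 0.11020740104098138 joint deg 57.178735030804944 z 0.08400190654001682 F [-0.9807851   8.20354814  2.95428737] w 0.022078206759749214 t 6.7333
30 [ 0.0036 -0.0516  0.0011]
40 [-0.0005 -0.0329  0.0011]
50 [-0.0013 -0.0137  0.001 ]
57.3 [0.0002 0.0002 0.001 ]
60 [0.0013 0.0053 0.001 ]
63 [0.0027 0.0109 0.001 ]
66 [0.0044 0.0164 0.001 ]
```

```bash
python3 -m crank '[{"jaw":255,"tx":0.0005,"ty":0.003,"tz":0,"spin":0},{"jaw":255,"tx":0.001,"ty":0.005,"tz":0,"spin":0},{"jaw":255,"tx":0.001,"ty":0.005,"tz":0,"spin":0},{"jaw":255,"tx":0.001,"ty":0.005,"tz":0,"spin":0}]'
python3 arc.py
```

```text
clock: 7.07
ee_pos: [0.5073, -0.0874, 0.0839]
tcp_rot: [0.988, 0.154, -0.001, -0.003]
force: [-2.3, 9.9, 5.9]
gripper_width: 0.0215
radius 0.11022459694581098 joint deg 57.63729414167679 z 0.08388008013103307 F [-2.2876412   9.9346933   5.93734369] w 0.021462066295182075 t 7.0667
30 [ 0.0036 -0.0525  0.0013]
40 [-0.0006 -0.0338  0.0011]
50 [-0.0014 -0.0146  0.001 ]
57.3 [ 0.0001 -0.0007  0.0009]
60 [0.0011 0.0044 0.0008]
63 [0.0025 0.01   0.0008]
66 [0.0042 0.0155 0.0008]
```

```bash
python3 -m crank '[{"jaw":255,"tx":0.001,"ty":0.005,"tz":-0.001,"spin":0},{"jaw":255,"tx":0.001,"ty":0.008,"tz":-0.001,"spin":0},{"jaw":255,"tx":0.001,"ty":0.008,"tz":-0.001,"spin":0},{"jaw":255,"tx":0.001,"ty":0.008,"tz":-0.001,"spin":0}]'
python3 arc.py
```

```text
clock: 7.4
ee_pos: [0.5075, -0.0878, 0.084]
tcp_rot: [0.988, 0.156, -0.004, -0.008]
force: [-2.5, 16.1, 1.8]
gripper_width: 0.0215
radius 0.11027310141004543 joint deg 57.908823211306924 z 0.08404362464815326 F [-2.51960135 16.0776345   1.786705  ] w 0.021498596676407425 t 7.4
30 [ 0.0038 -0.053   0.0019]
40 [-0.0005 -0.0343  0.0016]
50 [-0.0014 -0.0151  0.0013]
57.3 [ 0.0001 -0.0012  0.0011]
60 [0.0011 0.0039 0.001 ]
63 [0.0024 0.0095 0.0009]
66 [0.0041 0.015  0.0008]
```

The arm is on its stop: 16 N, with almost no further motion. Checking by camera, which holds the last target, and checking that it stays steady.

```bash
python3 - <<'E'
from h import *
from cell import eyes
o=[]
for i in range(8): eyes.capture("top")
for n,(x0,y0,x1,y1) in(("scene",(190,130,310,230)),("top",(180,150,302,250))):
    c=eyes.capture(n);z=cv2.resize(c["color"][y0:y1,x0:x1],(400,int(400*(y1-y0)/(x1-x0))),interpolation=cv2.INTER_CUBIC)
    o.append(cv2.copyMakeBorder(z,0,340-z.shape[0],0,0,cv2.BORDER_CONSTANT))
    cv2.imwrite(f"pics/{n}9.png",c["color"][:,:,::-1])
cv2.imwrite("pics/st1.png",np.hstack(o)[:,:,::-1])
E
python3 arc.py | head -1
```

```text
radius 0.11029659989384626 joint deg 57.88298634282788 z 0.08405229306561562 F [-2.35827627 16.0151704   2.10268438] w 0.02146214037152 t 7.9
```

View pics/st1.png

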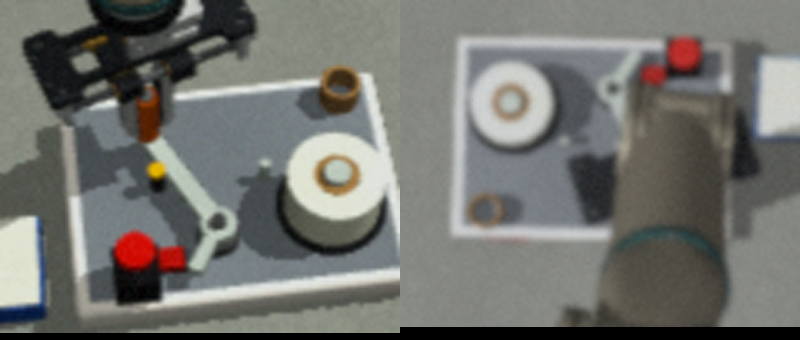

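View pics/scene9.png

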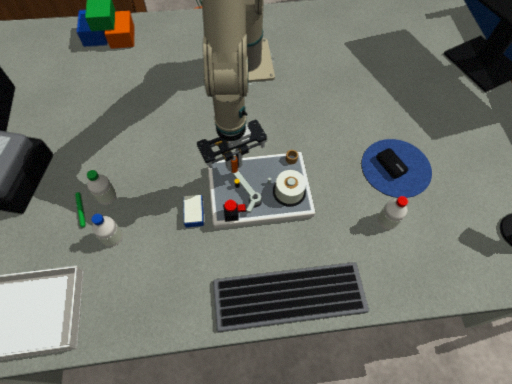

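The pictures show the arm's side at the yellow post, zoomed (155,172), with the roller held in the fingers at (148,115). The core, box, bottles, mouse and marker are where they were at the start, and the push stayed steady over 0.5 s. Handing in.

```bash
python3 -c "
from cell import job
print(job.hand_in())"; python3 arc.py | head -1
```

```text
the job is handed in; nothing more can be done
None
the job is handed in; nothing more can be done
```

The unwinder is open. I pressed the red plunger down to its stop and let it come back up. I then swung the tension arm by its orange roller round to its stop. I handed in at about 8 s on the robot's clock, with the gripper still holding the roller there.

- **Plunger:** the fingertips reached z = 0.093 m at 23.5 N, which is its 12 mm of travel. Afterwards the pictures showed it back up and the latch tongue slightly lower. The arm then swung well past the 0.05 rad block, so the latch had dropped.
- **Tension arm:** the last reading was about 57.9° (1.01 rad) at a radius of 110 mm. It was pushing with about 16 N against the roughly 7.3 N spring, and it stayed steady for 0.5 s. The jaws were 21.5 mm open on the 22 mm roller, and the picture shows the arm against the yellow-capped post.
- **Other things:** the core, slide box, bottles, mouse and marker look unmoved in the last scene picture; I compared them by eye only.
- **Disagreements:** the first move call was refused because it left out the spin value, and nothing moved. The joint reading is about 0.01 rad over the nominal stop, which is within calibration and gripper compliance. I could not take a reading after handing in.

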